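Set the ratchet stop back to the green mark

ROBOT

A 7-joint arm with a two-finger parallel gripper is mounted at the origin on the work surface; the furniture and walls round the work are solid. World frame = base frame: x ahead of the robot, y to its left, z up, the work surface at z = 0. Lengths are in m, angles in degrees, forces in N, time in s.
With the tool pointing down it reaches from about 0.375 to 0.925 m from the base axis. Payload 3.1 kg.
Tool frame: the origin (TCP) lies between the finger pads; the fingertips stand bot.finger_overhang ahead of it and the grasp point (between the pads) lies 3 mm ahead of it (bot.finger_overhang is the distance from the TCP to the fingertips, in m); z points along the fingers, y is the line along which they close (so a half turn about z gives the same grasp; the last joint's range is limited). The gripper opens to 85 mm and grips with 20 to 120 N. Pads are 22 mm wide; open, the fingers measure 114 mm over their backs; the gripper's body (76 mm by 85 mm) begins 54 mm behind the grasp point. The pads swing forward as they close: fully open they stand 13 mm farther back than shut.
Start: joints at [60.287, 21.939, 2.515, 91.553, -1.026, 66.532, -2.859], TCP at [0.266, -0.593, 0.253] pointing down, gripper open.
Joint ranges: [-149.38, 149.38], [-23.57, 123.04], [-84.95, 90], [0, 143.3], [-89.99, 269.99], [3.08, 112.72], [-163.45, 163.45]. Speed limits (degrees/s): [159.86, 159.86, 180, 180, 180, 180, 180].

INTERFACE

Orientations are given as [roll, pitch, yaw] about the fixed x, y, z axes, in that order (R = Rz(yaw) Ry(pitch) Rx(roll)).
In Python, from rig import bot, vision gives the robot as it stands. Calls block until the motion is done:
- bot.movep(position, orientation): joint-space move of the TCP to a pose.
- bot.move_straight(position, velocity=0.15, ori=None, contact_N=None): straight line of the TCP; ori=None keeps the orientation; velocity is the mean speed in m/s. With contact_N (N) it stops when the force on the tool has changed by that much, and returns True; else False.
- bot.set_joints(angles): joint-space move.
- bot.gripper_open() and bot.close(strength=None): open the fingers fully, or close them until they stop; strength is the grip in N (None keeps the last).
- bot.dwell(seconds).
- bot.inverse_kinematics(position, orientation): joint angles nearest the present ones, or None.
- vision.get_image(name): name is "side" or "top" or "wrist"; returns the picture (420x560x3 uint8, red, green, blue); there is no depth.
- vision.calibration(name): a dict with "fx", "fy", "cx", "cy" (pixels), "origin" and "attitude" of the camera in the world. Camera axes: x right, y down, z forward; pixel columns grow to the right and rows downward; lengths in m; the calibration is good to about 2 mm. The wrist camera is an equidistant fisheye: a pixel r from the principal point sees the ray r / f radians off the axis. A picture is of the moment at which its call begins: read the wrist's pose just before it. calibration takes no time and is no camera call; for the wrist camera it gives the pose at the moment of the call.
A pose or a line that the arm cannot do raises bot.IKError and nothing moves.
- bot.hand_in(): hands the job in; it is judged then, once.
Readings, each from a call of its own:
- bot.get_time_s(): time.
- bot.get_qpos(): joint angles.
- bot.get_qvel(): joint speeds.
- bot.get_effort(): joint torques, N m.
- bot.get_position(): TCP position.
- bot.get_tcp_rot(): TCP orientation.
- bot.get_ft_force(): force on the tool from outside, world axes, zero at the start.
- bot.get_ft_torque(): the same for the moment, N m.
- bot.get_width(): opening from 0.0 (shut) to 1.0 (fully open).
- bot.get_gripper_force(): force on a finger pad.
Only numpy, scipy, OpenCV 4.12 (cv2) and the standard library are available. Lean on these libraries where they do the work, as an engineer would, in place of code of your own. Each camera call takes 0.05 s, during which the arm holds its last target. There are 200 camera calls.

TASK

The white carton has to go in beside the brown one next, so make room for it in the carton stop: press down the orange release pad with the fingertips and, keeping it pressed, push the blue sliding stop back along its toothed rail until its red pointer stands over the green mark, then let go so that the ratchet locks again. Do not force the ratchet, lift nothing, and leave the cartons, the bush and the connector where they are.

Things in the scene. Friction and masses are not known exactly. Their poses are not given: they have to be found in the camera images.
- fixture: the carton stop, fixed to the table: a grey base plate 100 x 405 x 10 mm with a grey fence 90 mm high at one end and a steel toothed rail along its middle. Origin on the table at the middle of the plate's width, 190 mm from the plate's end at the fence (fence inner face at its y = -170 mm; far end of the plate at y = +215 mm). Its y axis points along the rail, away from the fence: the way the sliding stop opens; z is up
- stop (a joint): how far the blue sliding stop stands back along the fixture's y axis, m: 0 = 73 mm from the fence, 0.145 = at the end of the rail. Runs with about 3 N of friction. The ratchet (teeth 10 mm apart, up to 10 mm of play) lets it click toward the fence but blocks it the other way until the release is pressed
- release (a joint): angle of the orange release lever, rad: 0 = up, about 0 to 0.15 at rest with the pawl lying in the teeth, pawl clear of the teeth above 0.16, hard stop at 0.26. Spring loaded, it rises when let go. Its pivot lies across the stop, 35 mm behind the push face (toward fixture +y) and 50 mm above the table; the pad tips about it, so its front end goes down farthest. Fully down takes about 8 N near the push face and less farther from it
- pad_top (a point): a point on the top of the orange ribbed release pad, on its centre line, 50 mm in front of the pivot, 58 mm above the table when the release reads 0. The pad is 48 mm wide (fixture x) and reaches 48 mm from this point toward the fence and 10 mm toward the push face
- push_face (a point): centre of the blue push face on the stop, which looks toward the fence and stands just behind the pad: 64 mm wide (fixture x), from 61 to 97 mm above the table, 15 mm behind pad_top. Pushing on it along the fixture's y moves the stop. The space over the pad is open from above, 73 mm long from the blue front plate of the stop (84 mm high, 86 mm wide) to this face
- pointer (a point): tip of the red pointer, a bar 3 mm wide on the robot's side of the blue stop, 18 mm above the table; it moves with the stop
- mark_centre (a point): centre of the top of the green mark, a clip 22 mm long along the rail (11 mm either side of this point), on the base plate's edge on the robot's side; fixed, its y axis along the rail like the fixture's
- brown_carton: small dark brown carton 64 x 78 x 44 mm standing loose on the base plate between fence and stop; origin at the centre of its underside. Leave alone
- white_carton_small: white carton 89 x 89 x 55 mm on the table; origin at the centre of its underside. Leave alone
- steel_bush: dark steel bush (short thick tube), 42 mm across, 50 mm high, standing on the table; origin at the centre of its underside. Leave alone
- grey_connector: grey plug connector 34 x 98 x 23 mm lying on the table; origin at the centre of its underside. Leave alone

How it is judged:
By the outcome, as a careful person would: the job done as asked, in the order asked, and still so for the second after the job is handed in, with the robot touching nothing.
It also fails if it takes over 42 s, if anything falls off the work surface, if the arm or the gripper's body presses on something with over 40 N, if the wrist force passes 120 N, or if a joint passes its speed limit or range.

## Working session

There is one attempt and no reset: what is moved stays moved. The work goes in short steps, each a Python script; the robot and the scene stay as the last script left them, time stands still between calls to the robot, and variables do not carry over. Pictures are saved under pics/ and viewed, at most 10 in all, crops included, and the job is handed in when it is done.

```bash
ls; mkdir -p pics; python3 - <<'E'
from rig import bot, vision
import cv2
for n in ("side","top"):
    cv2.imwrite(f"pics/{n}0.png",vision.get_image(n)[:,:,::-1]); print(n,vision.calibration(n))
print(bot.finger_overhang,bot.get_position(),bot.get_tcp_rot(),bot.get_time_s())
E
```

```text
pics
side {'fx': 426.08841859038336, 'fy': 426.08841859038336, 'cx': 286.09755756875916, 'cy': 204.80424109006887, 'origin': array([0.16107976, 0.71455826, 0.54067072]), 'attitude': array([-121.99370741,    0.64197531, -160.47317489])}
top {'fx': 511.68085588611353, 'fy': 511.68085588611353, 'cx': 272.9408456473769, 'cy': 206.39637273508316, 'origin': array([0.27217665, 0.04855975, 0.90311562]), 'attitude': array([-169.03041888,   -1.25507152,  -88.60395632])}
0.022 [ 0.26517004 -0.59255413  0.25200569] [-1.79860359e+02  7.64358095e-03  2.41109785e+01] 0.1
```

View pics/top0.png

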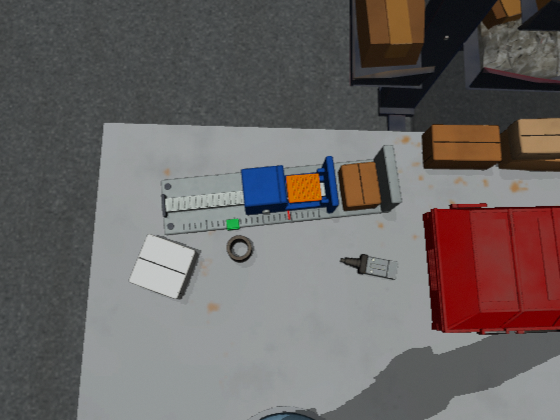

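View pics/side0.png

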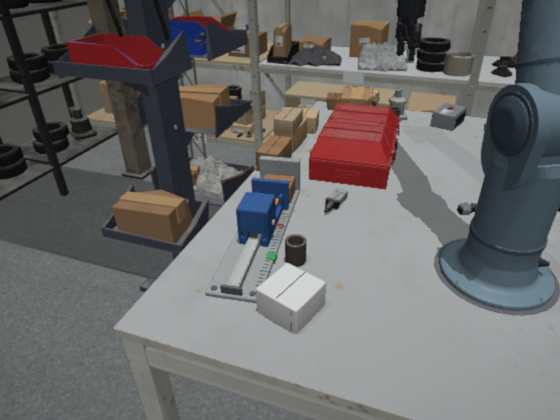

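Top view: the fixture lies left-right in the image, with the fence at about (392,175), the pad at (304,188), the red pointer at (290,215) and the green mark at (233,224). I'll zoom in for accuracy.

```bash
cat > h.py <<'E'
import numpy as np, cv2
from scipy.spatial.transform import Rotation as R
def px2w(c,u,v,z):
    d=R.from_euler('xyz',c['attitude'],degrees=True).as_matrix()@np.array([(u-c['cx'])/c['fx'],(v-c['cy'])/c['fy'],1])
    return c['origin']+d*(z-c['origin'][2])/d[2]
def w2px(c,p):
    q=R.from_euler('xyz',c['attitude'],degrees=True).as_matrix().T@(np.array(p)-c['origin'])
    return np.array([c['cx']+c['fx']*q[0]/q[2],c['cy']+c['fy']*q[1]/q[2]])
def blob(im,h0,h1,box,s=120):
    x0,y0,x1,y1=box
    h=cv2.cvtColor(im,cv2.COLOR_RGB2HSV)[y0:y1,x0:x1]
    m=(h[...,0]>=h0)&(h[...,0]<=h1)&(h[...,1]>s)&(h[...,2]>60)
    v,u=np.nonzero(m); return u.mean()+x0,v.mean()+y0,len(u),u.min()+x0,u.max()+x0,v.min()+y0,v.max()+y0
E
python3 - <<'E'
from h import *
from rig import vision
im=vision.get_image("top");c=vision.calibration("top")
cv2.imwrite("pics/crop.png",cv2.resize(im[120:260,150:410,::-1],None,fx=3,fy=3,interpolation=cv2.INTER_CUBIC))
for n,h0,h1,b,z in(("green",50,75,(215,205,255,240),.014),("red",0,6,(280,205,300,225),.018),("orange",8,22,(284,165,325,212),.058)):
    r=blob(im,h0,h1,b,120);print(n,np.round(r,1),px2w(c,r[0],r[1],z).round(4))
E
```

```text
green [232.4 223.8 124.  226.  239.  219.  229. ] [0.4119 0.1036 0.014 ]
red [288.3 215.1  15.  287.  289.  211.  219. ] [0.4295 0.0059 0.018 ]
orange [303.3 187.6 898.  286.  321.  173.  202. ] [ 0.4704 -0.0167  0.058 ]
```

View pics/crop.png

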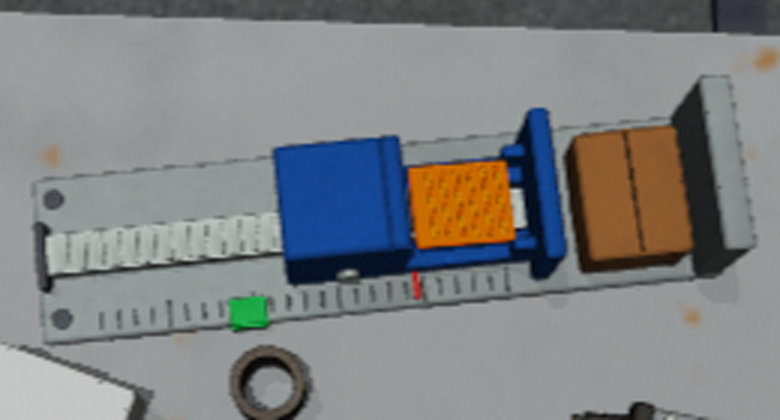

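Crop: pointer at (416,286), so (288.7,215.3) in the full image, and the mark at (249,312). The plate's near edge runs from (45,343) to (690,278). Next I'll compute the fixture frame and cross-check it.

```bash
python3 - <<'E'
from h import *
from rig import bot,vision
c=vision.calibration("top")
f=lambda u,v,z:px2w(c,150+u/3,120+v/3,z)[:2]
a,b,d=f(45,343,.01),f(690,279,.01),f(33,182,.01)
w=np.linalg.norm(a-d)
fy=(a-b)/np.linalg.norm(a-b);fx=np.array([fy[1],-fy[0]])
print("fy",fy,np.degrees(np.arctan2(*fy[::-1])),"width",w)
O=(a+d)/2-.215*fy
cal=lambda p:np.round([(p-O)@fx,(p-O)@fy],4)
print("O",O)
for n,u,v,z in(("padNearL",416,248,.058),("padR_t",512,162,.055),("padL_t",408,168,.058),("padR_b",516,243,.055),("ptr",416,286,.018),("mark",249,312,.014),("plate top R",548,110,.084),("plate bot R",563,270,.084),("housing FL",400,140,.097),("housing FL bot",410,250,.097)):
    print(n,f(u,v,z).round(4),cal(f(u,v,z)))
for s in(0,180):
    yaw=np.degrees(np.arctan2(*fy[::-1]))-s
    p=O+fy*-.02
    print(yaw,bot.inverse_kinematics([*p,.28],[180,0,yaw]))
E
```

```text
fy [-0.12752368  0.99183553] 97.32651880383155 width 0.09725619379912359
O [0.46610233 0.01446095]
padNearL [0.4436 0.0077] [-0.0232 -0.0039]
padR_t [ 0.4959 -0.0464] [ 0.0218 -0.0642]
padL_t [0.4898 0.0131] [ 0.0233 -0.0044]
padR_b [ 0.4487 -0.049 ] [-0.0253 -0.0607]
ptr [0.429  0.0053] [-0.038  -0.0043]
mark [0.4115 0.1026] [-0.0429  0.0944]
plate top R [ 0.5186 -0.063 ] [ 0.0422 -0.0835]
plate bot R [ 0.4284 -0.0714] [-0.0483 -0.0803]
housing FL [0.4953 0.0194] [0.0296 0.0012]
housing FL bot [0.4345 0.0128] [-0.0316  0.0024]
97.32651880383155 [ 29.11855546   2.40886953 -33.90208396 112.42096142   1.47527014
  65.58647945   1.95656656]
-82.67348119616845 None
```

```bash
cat >> h.py <<'E'
O=np.array([0.46610,0.01446]);FY=np.array([-0.12752,0.99184]);ORI=[180,0,97.3]
P=lambda s,z,O=O:[*(O+FY*s-0.0005*np.array([FY[1],-FY[0]])),z]
E
python3 - <<'E'
from h import *
from rig import bot,vision
bot.close(20)
p=bot.get_position();bot.move_straight([p[0],p[1],.29],.25)
try: bot.move_straight(P(-.016,.26),.35,ori=ORI)
except bot.IKError as e:
    print("ik",e); bot.movep(P(-.016,.26),ORI)
bot.move_straight(P(-.016,.15),.15)
print(bot.get_time_s(),bot.get_position(),bot.get_tcp_rot(),bot.get_ft_force(),bot.get_width())
a=vision.get_image("wrist");b=vision.get_image("side")[150:290,200:340]
cv2.imwrite("pics/w1.png",np.hstack([cv2.resize(a,(420,315)),cv2.resize(b,(315,315))])[:,:,::-1])
E
```

```text
4.0417 [ 0.46843725 -0.00161475  0.15075347] [1.79909498e+02 1.35388355e-02 9.72713600e+01] [-0.20040372 -0.5480684   0.4481632 ] 0.002747090950577451
```

View pics/w1.png

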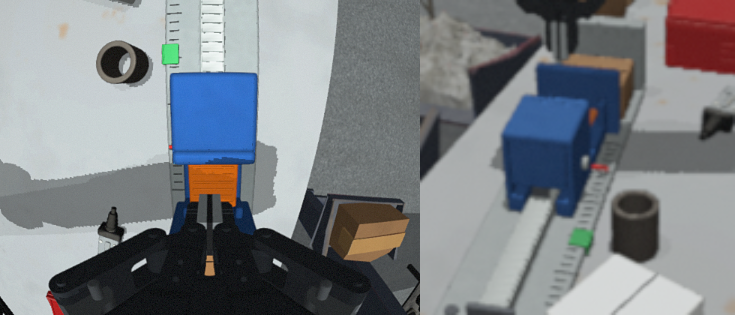

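The fingers at (210,200) are centred over the pad, which spans columns 188–238. The way down is clear, so I'll descend to contact and press.

```bash
python3 - <<'E'
from h import *
from rig import bot
oh=bot.finger_overhang
def say(n):
    p=np.array(bot.get_position());f=np.array(bot.get_ft_force())
    print(n,round(bot.get_time_s(),2),"s %.4f tip %.4f"%((p[:2]-O)@FY,p[2]-oh),"F",f.round(2),"Fy %.2f"%(f[:2]@FY))
bot.move_straight(P(-.016,.066+oh),.12,contact_N=8);say("above")
print(bot.move_straight(P(-.016,.040+oh),.01,contact_N=2.0));say("touch")
z=bot.get_position()[2]
for k in range(12):
    z-=.001
    bot.move_straight(P(-.016,z),.02);say(k)
    if bot.get_ft_force()[2]>11 or z-oh<.0445: break
E
```

```text
above 4.81 s -0.0159 tip 0.0664 F [ 0.27 -0.33  0.1 ] Fy -0.36
True
touch 6.22 s -0.0160 tip 0.0526 F [0.5  0.27 1.84] Fy 0.20
0 6.47 s -0.0161 tip 0.0518 F [-0.22 -0.69  4.64] Fy -0.66
1 6.72 s -0.0161 tip 0.0507 F [-0.81 -0.21  4.58] Fy -0.11
2 6.97 s -0.0161 tip 0.0497 F [-0.82 -0.71  5.44] Fy -0.60
3 7.22 s -0.0161 tip 0.0487 F [-1.67 -1.49  5.41] Fy -1.26
4 7.47 s -0.0161 tip 0.0478 F [-1.86 -0.92  5.5 ] Fy -0.67
5 7.72 s -0.0161 tip 0.0468 F [-1.77 -0.46  6.05] Fy -0.23
6 7.97 s -0.0160 tip 0.0462 F [-1.46 -1.15  8.42] Fy -0.95
7 8.22 s -0.0160 tip 0.0460 F [-4.39 -1.48 15.23] Fy -0.91
```

The hard stop shows at tip 0.046, so I'll hold about 1 mm above it and push most of the way. Then I'll measure the pointer and mark in the side camera.

```bash
cat >> h.py <<'E'
def say(bot,n):
    p=np.array(bot.get_position());f=np.array(bot.get_ft_force())
    print(n,round(bot.get_time_s(),2),"s %.4f tip %.4f"%((p[:2]-O)@FY,p[2]-bot.finger_overhang),"F",f.round(2),"Fy %.2f"%(f[:2]@FY))
def look(vision,name,tag):
    im=vision.get_image("side");c=vision.calibration("side")
    cv2.imwrite(f"pics/{tag}.png",cv2.resize(im[160:300,200:340,::-1],None,fx=4,fy=4,interpolation=cv2.INTER_CUBIC))
    for n,h0,h1,z in(("green",50,75,.014),("red",0,5,.018)):
        try:
            r=blob(im,h0,h1,(255,215,292,268),130);w=px2w(c,r[0],r[1],z)[:2]
            print(n,np.round(r,1),w.round(4),"s %.4f"%((w-O)@FY))
        except Exception as e: print(n,e)
E
python3 - <<'E'
from h import *
from rig import bot,vision
z=.0470+bot.finger_overhang
bot.move_straight(P(-.016,z),.02);say(bot,"hold")
for s in(-.008,0,.03,.06):
    bot.move_straight(P(s,z),.03);say(bot,s)
look(vision,"side","s2")
E
```

```text
hold 8.48 s -0.0160 tip 0.0474 F [-0.74 -0.62  6.81] Fy -0.52
-0.008 8.9 s -0.0087 tip 0.0472 F [-1.46 -2.21  6.74] Fy -2.01
0 9.32 s -0.0007 tip 0.0472 F [-0.45 -1.62  6.35] Fy -1.55
0.03 10.47 s 0.0289 tip 0.0472 F [-1.02 -2.14  5.97] Fy -1.99
0.06 11.62 s 0.0589 tip 0.0471 F [-1.33 -2.74  5.57] Fy -2.55
green [271.6 255.4  51.  267.  275.  252.  259. ] [0.4128 0.1075] s 0.0991
red [271.8 244.5  13.  269.  275.  244.  245. ] [0.4231 0.0796] s 0.0701
```

View pics/s2.png

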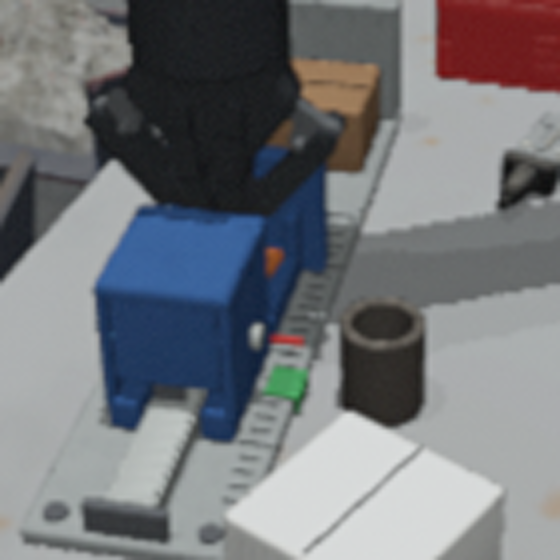

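The pointer at about (287,340) in the crop is at s≈0.070 and the mark is at about 0.095. I'll push the remaining 25 mm with the pad held down and check again.

```bash
python3 - <<'E'
from h import *
from rig import bot,vision
z=.0470+bot.finger_overhang
for s in(.075,.0845):
    bot.move_straight(P(s,z),.03);say(bot,s)
bot.dwell(.2);say(bot,"d")
look(vision,"side","s3")
cv2.imwrite("pics/t3.png",cv2.resize(vision.get_image("top")[120:260,150:410,::-1],None,fx=3,fy=3,interpolation=cv2.INTER_CUBIC))
a=cv2.imread("pics/s3.png");b=cv2.imread("pics/t3.png")
cv2.imwrite("pics/j3.png",np.hstack([a[220:480,160:400],b[100:360,:520]]))
E
```

```text
0.075 12.32 s 0.0743 tip 0.0471 F [-0.73 -1.6   6.21] Fy -1.50
0.0845 12.78 s 0.0839 tip 0.0471 F [-0.92 -1.46  6.48] Fy -1.33
d 12.98 s 0.0839 tip 0.0471 F [-0.48 -2.32  6.28] Fy -2.24
green [272.  256.3  40.  267.  276.  253.  260. ] [0.4109 0.1099] s 0.1017
red [268.8 252.3  13.  266.  272.  251.  253. ] [0.4197 0.1049] s 0.0956
```

View pics/j3.png

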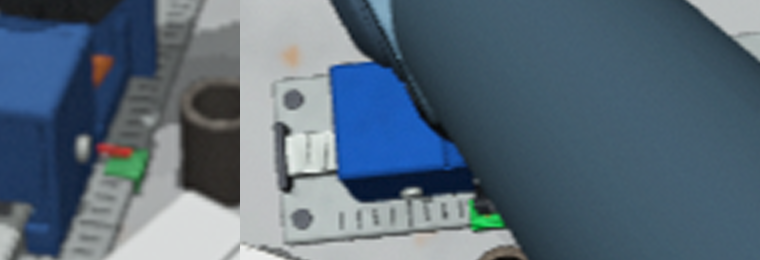

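```bash
python3 - <<'E'
from h import *
from rig import vision
c=vision.calibration("side");fx=np.array([FY[1],-FY[0]])
for s,z in((.0843,.014),(.0953,.014),(.1063,.014),(.1063,.005),(.0953,.018)):
    print(s,z,[w2px(c,[*(O+FY*s+fx*x),z]).round(1) for x in(-.05,-.043,-.036)])
t=vision.calibration("top")
E
```

```text
0.0843 0.014 [array([277.8, 251.4]), array([274.4, 250.9]), array([270.9, 250.5])]
0.0953 0.014 [array([276.5, 254.8]), array([273.1, 254.3]), array([269.6, 253.9])]
0.1063 0.014 [array([275.2, 258.3]), array([271.7, 257.8]), array([268.2, 257.4])]
0.1063 0.005 [array([275.3, 261.9]), array([271.8, 261.4]), array([268.4, 261. ])]
0.0953 0.018 [array([276.5, 253.2]), array([273. , 252.7]), array([269.5, 252.3])]
```

Both views agree: the pointer is within about 1 mm of the mark's centre. Now I'll lift straight off and verify.

```bash
python3 - <<'E'
from h import *
from rig import bot,vision
bot.move_straight(P(.0845,.070+bot.finger_overhang),.03);say(bot,"up")
bot.move_straight(P(.0845,.26),.2)
bot.move_straight(P(-.1,.30),.25);say(bot,"away")
look(vision,"side","s4")
im=vision.get_image("top");c=vision.calibration("top")
cv2.imwrite("pics/t4.png",cv2.resize(im[120:260,150:410,::-1],None,fx=3,fy=3,interpolation=cv2.INTER_CUBIC))
for n,h0,h1,z in(("green",50,75,.014),("red",0,6,.018)):
    try:
        r=blob(im,h0,h1,(215,205,255,240),120);w=px2w(c,r[0],r[1],z)[:2];print(n,np.round(r,1),"s %.4f"%((w-O)@FY))
    except Exception as e: print(e)
a=cv2.imread("pics/s4.png");b=cv2.imread("pics/t4.png")
cv2.imwrite("pics/j4.png",np.hstack([a[120:500,80:360],b[20:400,:520]]))
E
```

```text
up 14.0 s 0.0845 tip 0.0699 F [-0.39  0.25 -0.34] Fy 0.30
away 15.9 s -0.0981 tip 0.2770 F [-1.41  0.83  0.05] Fy 1.01
green [271.9 256.4  39.  267.  275.  253.  260. ] [0.4111 0.1101] s 0.1019
red [268.4 252.4  12.  265.  271.  252.  253. ] [0.4202 0.1054] s 0.0961
green [232.5 224.1 107.  226.  239.  219.  229. ] s 0.0953
red [234.2 217.8  13.  231.  248.  207.  224. ] s 0.0913
```

View pics/j4.png

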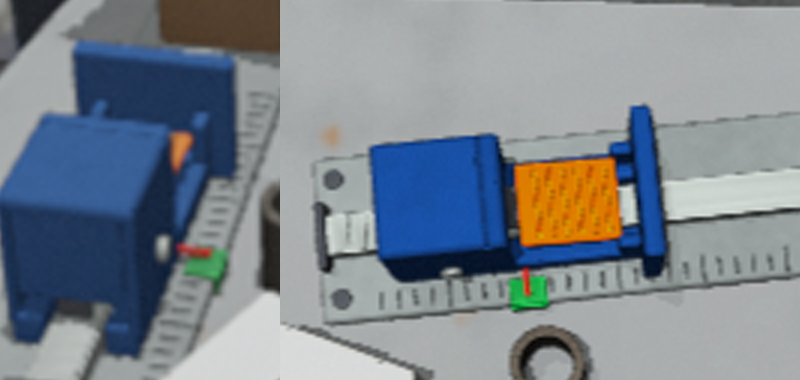

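The red pointer at (527,285) sits over the centre of the green mark at (528,292). The lever is up and the other objects haven't moved.

```bash
python3 -c "
from rig import bot
print(bot.hand_in())"
```

```text
the job is handed in; nothing more can be done
None
```

I held the release pad down and pushed the stop back about 100 mm until its red pointer stood over the middle of the green mark, then let the pad up and handed the job in after about 16 s; I did not separately test that the ratchet had locked.

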